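# Shut the tilt-out bin and park the fuse box against it

### The arm

A 6-joint arm with a two-finger parallel gripper is mounted at the origin on the work surface. World frame = base frame: x ahead of the robot, y to its left, z up, the work surface at z = 0. Lengths are in mm, angles in degrees, forces in N, time in s.
With the tool pointing down it reaches from about 300 to 850 mm from the base axis. Payload 4.2 kg.
Tool frame: the origin (TCP) lies midway between the tips of the shut fingers; the grasp point (between the pads) lies env.grasp_offset behind it (env.grasp_offset is the distance from the TCP to the grasp point, in mm); y points along the fingers, x is the direction in which the jaws open and shut, and the axes are right-handed (so a half turn about y gives the same grasp; the last joint's range is limited). The gripper opens to 91 mm and grips with 3 to 60 N. Pads are 32 mm wide; open, the fingers measure 118 mm over their backs; the gripper's body (76 mm by 178 mm) begins 60 mm behind the grasp point.
Start: joints at [-1.146, 18.312, 89.639, -0, 72.044, -1.146], TCP at [575.016, 0, 213.976] pointing down, gripper open.
Joint ranges: [-177.97, 177.97], [-48.28, 115.42], [12.27, 149.76], [-77.06, 257.06], [2.81, 150.46], [-146.56, 146.56]. Speed limits (degrees/s): [147.25, 147.25, 180, 180, 180, 180].

### API

Orientations are given as [roll, pitch, yaw] about the fixed x, y, z axes, in that order (R = Rz(yaw) Ry(pitch) Rx(roll)).
In Python, from workcell import state, vision, job, env gives the robot as it stands.
- The arm moves only by the shell command python3 -m handwheel 'ROWS' [FORCE]. ROWS is JSON, a list of rows, each a list of 3 entries, a list of its own where there are three numbers: the finger opening in cm, from 0 to 9.12, then the shift along the tool's x, y, z in cm, then the turn about the tool's y in degrees. A call has 1 to 10 rows; each row is the pose to reach, as a shift and turn from the pose measured when the call began, along the tool's axes at that moment; what a row does not reach only later rows make up. A row lasts 1/10 s, in which the tool goes at most 50 mm and 8.59 degrees, less where a joint would pass 70% of its speed; a pose out of reach is approached as far as the arm can. A call with a gripper value outside its range is refused whole. The fingers move at their own pace and stop on an object; FORCE is the grip in N (left out, the last holds). Time passes only in rows, so rows that repeat a pose let the fingers close. It gives the time, the measured TCP pose, the force and the opening at its end, in the units of the state.
- state(): the state, without advancing time (a new reading comes with each control period).
- vision.grab_frame(name): name is "scene" or "side" or "wrist"; returns the picture (480x640x3 uint8, red, green, blue); there is no depth.
- vision.camera_model(name): a dict with "fov_y" (degrees; the focal length in pixels is half the picture's height over the tangent of half this angle, whatever the lens; pixels are square), "cx", "cy" (the principal point, pixels), "extrinsics" (4x4, takes a point from world to camera coordinates). Camera axes: x right, y up, looking along -z (the intrinsics and any distortion apply to the point x, -y, -z); pixel columns grow to the right and rows downward; lengths in mm; the calibration is good to about 2 mm. A picture is of the moment at which its call begins: read the wrist's pose just before it. camera_model takes no time and is no camera call; for the wrist camera it gives the pose at the moment of the call.
- job.job_done(): hands the job in, once; it reports no verdict.
The state is a dict: "time_s": time; "qpos": joint angles; "qvel": joint speeds; "effort": joint torques, N m; "ee_pos": TCP position; "ee_rot": TCP orientation; "force": force on the tool from outside, world axes, zero at the start; "torque": the same for the moment, N m; "gripper_width": finger opening in mm.
Only numpy, scipy, OpenCV 4.12 (cv2) and the standard library are available. Lean on these libraries where they do the work, as an engineer would, in place of code of your own. Each camera call takes 0.05 s, during which the arm holds its last target.

### The job

The blue tilt-out bin on the shelf keeps tipping open. First push it fully shut with the fingertips, then slide the large clear box of fuses along the shelf until one of its long sides is flush against the foot of the bin's front and it stands in the middle of that front, so that it holds the bin shut. Only push: do not pinch, lift or tip the fuse box, and leave everything else on the shelf where it is.

Things in the scene. Friction and masses are not known exactly. Their poses are not given: they have to be found in the camera images.
- unit: Fixed grey plastic housing of the tilt-out bin, 140 mm deep (x), 190 mm wide (y), 141 mm high. Origin: centre of its underside, on the shelf surface. Its own -x axis points out of its front, roughly towards the robot; the front plane lies 70 mm from the origin along -x. The blue bin front fills that plane: 170 mm wide, from 14 to 164 mm above the shelf (so it stands 23 mm higher than the housing); below it a 10 mm high plinth ends in the same plane.
- bin (a joint): Tilt of the blue bin, rad. 0 = shut (front upright, in the housing's front plane), 0.6 = tipped furthest open. It hinges on a level line along the foot of the front, 12 mm above the shelf, and its top leans out along the housing's -x axis as the value grows. A stiff friction hinge (0.25 N m, about 2 N at the top): it stays where it is left and is pushed shut by pushing the lip back.
- bin_lip (a point): Middle of the outer edge of the blue bin's finger lip: a ledge 100 mm wide and 10 mm thick near the top of the bin's front, standing 18 mm out of it. It moves with the bin; tipped 0.55 rad out it is about 125 mm above the shelf and rises as the bin shuts; when shut it is 156 mm above the shelf and 88 mm from the housing's origin along its -x.
- front_foot (a point): Fixed point on the shelf surface, at the middle of the foot of the shut bin's front; its axes are the housing's.
- fusebox: The fuse box to be slid: the larger of two closed clear plastic boxes with coloured blade fuses in it, 95 mm (its x) by 130 mm (its y) by 40 mm high, 0.18 to 0.35 kg, loose. Origin: centre of its underside. Its 130 mm side goes against the bin; either long side will do.
- smallbox: Bystander: smaller closed clear box of fuses, 60 x 60 x 30 mm. Origin: centre of underside.
- pad_a: Bystander: brake pad lying flat, 42 x 100 x 14 mm. Origin: centre of underside.
- pad_b: Bystander: the other brake pad, same size. Origin: centre of underside.
- spanner: Bystander: steel spanner lying flat along its x, 180 mm long. Origin near its middle, on the shelf.
- mirror: Bystander: chrome round scooter mirror, 116 mm across, upright on a stem and a 90 mm round foot, 203 mm high. Origin: centre of underside.
- spray: Bystander: spray can, 54 mm across, 160 mm high. Origin: centre of underside.
- plugbox: Bystander: spark plug carton lying flat, 85 (x) x 28 x 28 mm. Origin: centre of underside.
Things that resemble listed ones, but are neither listed nor needed, are in the scene too. Leave any orange or red look-alike of the fusebox alone. What is shaped like the unit but yellow is not meant.

How it is judged (in metres and radians):
On the way, in this order (a step that is already met when the one before it is completed fails the run):
1. the bin is pushed fully shut (value of joint bin below 0.03 rad), for 0.2 s.
2. the fuse box stands flush against the middle of the shut bin's front (x of fusebox in the frame of unit above -0.1235 m and y of fusebox in the frame of unit between -0.02 and 0.02 m and angle between the x axis of fusebox and the x axis of unit, either way round below 0.06 rad and value of joint bin below 0.03 rad), for 0.2 s.
At the end, for the whole second after the job is handed in: The bin is shut (under 0.03 rad); the fuse box lies flat and at rest on the shelf, its long side along the bin's front within 0.06 rad, its middle no more than 6 mm further out than when touching, and centred on the front within 20 mm (all of step 2 and height (world z) of fusebox below 0.004 m and angle between fusebox's own z axis and vertical below 0.05 rad and linear speed of fusebox below 0.01 m/s).
It fails at once if the fuse box is lifted or tipped (height (world z) of fusebox above 0.006 m or angle between fusebox's own z axis and vertical above 0.12 rad).
It fails at once if the fuse box is pushed against the bin while the bin is still open (value of joint bin above 0.12 rad and contact force between fusebox and unit above 0.5 N).
It fails at once if another thing on the shelf is moved by more than 15 mm (distance of any of smallbox, pad_a, pad_b, spanner, mirror, spray, plugbox from where it was at the start of the episode above 0.015 m).
It also fails if it takes over 72 s, if anything falls off the work surface, if the arm or the gripper's body presses on something with over 40 N, if the wrist force passes 120 N, or if a joint passes its speed limit or range.

## Working session

There is one attempt and no reset: what is moved stays moved. The work goes in short steps, Python scripts to look and compute and a shell command to move; the robot and the scene stay as the last step left them, time stands still between calls to the robot, and variables do not carry over. Pictures are saved under pics/ and viewed, and the job is handed in when it is done.

```bash
ls; mkdir -p pics
python3 - <<'E'
from workcell import state, vision, job, env
import cv2
for n in ("scene","side","wrist"):
    m=vision.camera_model(n); print(n,m)
    im=vision.grab_frame(n); cv2.imwrite(f"pics/{n}0.png",im[:,:,::-1])
print(state(), env.grasp_offset)
E
```

```text
pics
scene {'fov_y': 42.61113778442897, 'cx': 315.1530284924939, 'cy': 243.6903730575673, 'extrinsics': array([[ 9.88192636e-01, -1.52451940e-01, -1.52879241e-02,
        -5.50242796e+02],
       [ 1.35804282e-01,  8.25319824e-01,  5.48091584e-01,
        -1.58326414e+02],
       [-7.09401985e-02, -5.43696233e-01,  8.36278599e-01,
        -1.52790501e+03],
       [ 0.00000000e+00,  0.00000000e+00,  0.00000000e+00,
         1.00000000e+00]])}
side {'fov_y': 46.255153030769016, 'cx': 314.2130979586204, 'cy': 240.5182670257746, 'extrinsics': array([[-7.42799226e-01, -6.69276662e-01, -1.78341882e-02,
         3.94026684e+02],
       [ 4.16502328e-01, -4.82784268e-01,  7.70353920e-01,
        -2.95339664e+02],
       [-5.24189966e-01,  5.64790315e-01,  6.37367068e-01,
        -1.24461238e+03],
       [ 0.00000000e+00,  0.00000000e+00,  0.00000000e+00,
         1.00000000e+00]])}
wrist {'fov_y': 67.35861080939068, 'cx': 320.9375567955571, 'cy': 244.59015031620802, 'extrinsics': array([[ 9.99999500e-01,  3.41223557e-04, -9.39963016e-04,
        -5.73999716e+02],
       [-5.50759840e-04,  9.
[... 194 characters left out ...]
0e+00,
         1.00000000e+00]])}
{'time_s': 0.15, 'qpos': array([-1.14600502e+00,  1.83421205e+01,  8.96886484e+01, -4.60847097e-04,
        7.20453745e+01, -1.14755527e+00]), 'qvel': array([-0.0441762 , -0.10672573, -0.22524882,  0.00267509, -0.04424009,
        0.06761532]), 'effort': array([-5.72294630e-04, -4.12774551e+01, -2.32154489e+01,  7.26667210e-02,
        4.33494255e-02, -9.00343002e-05]), 'ee_pos': array([5.74623907e+02, 4.82393855e-03, 2.13336054e+02]), 'ee_rot': array([-8.99989132e+01,  7.61370162e-02,  1.69332886e-03]), 'force': array([-0.72612218,  0.12384248,  0.69654486]), 'torque': array([ 0.00640451, -0.00155109, -0.03372542]), 'gripper_width': 90.90111167471784} 18.8
```

View pics/scene0.png

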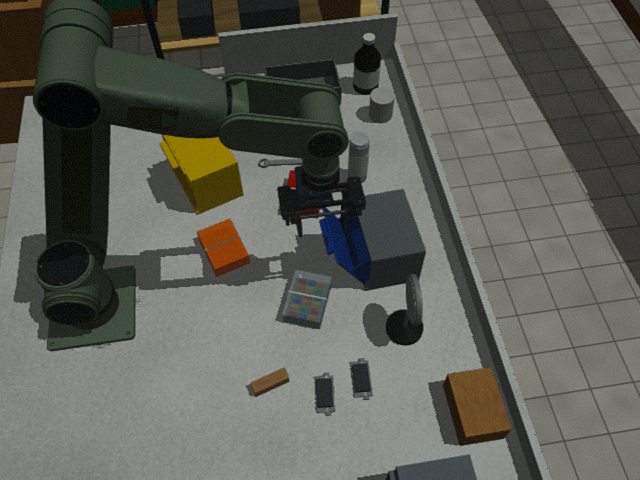

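View pics/side0.png

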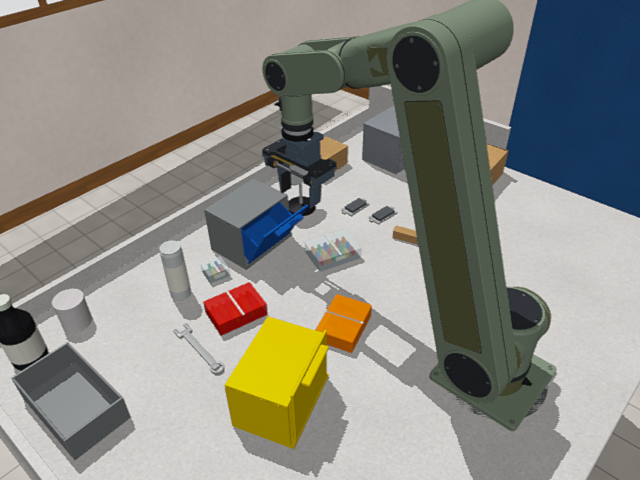

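View pics/wrist0.png

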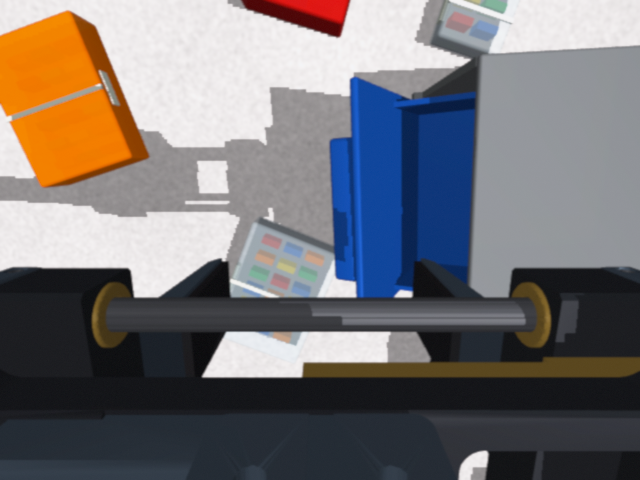

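Candidates for the fuse box: clear large at scene (307,299) / side (332,252), small clear at side (214,270), orange at scene (223,247), and red at side (236,307). Candidates for the unit: grey/blue at scene (375,235), and yellow at scene (205,170). I choose the large clear box and the blue/grey unit, and check them in close crops.

Run:
```python
import cv2
a=cv2.imread("pics/scene0.png")[170:350,260:440]; cv2.imwrite("pics/scene0c.png",cv2.resize(a,None,fx=3.3,fy=3.3,interpolation=cv2.INTER_CUBIC))
a=cv2.imread("pics/side0.png")[165:295,190:370]; cv2.imwrite("pics/side0c.png",cv2.resize(a,None,fx=4.4,fy=4.4,interpolation=cv2.INTER_CUBIC))
```

```text
(no output)
```

View pics/scene0c.png

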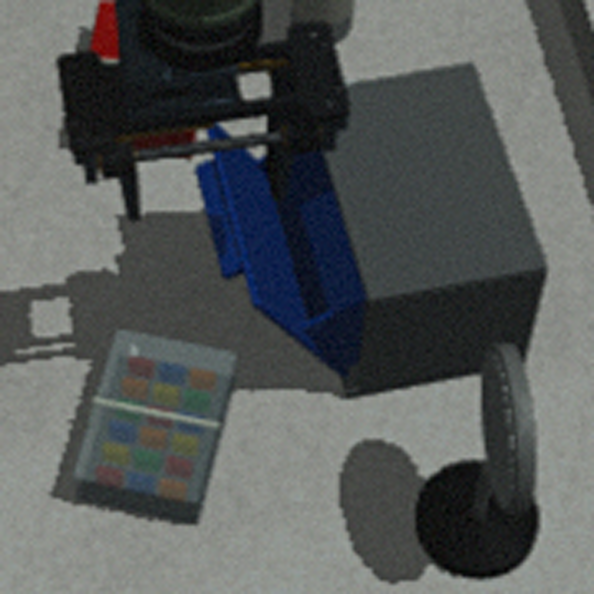

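View pics/side0c.png

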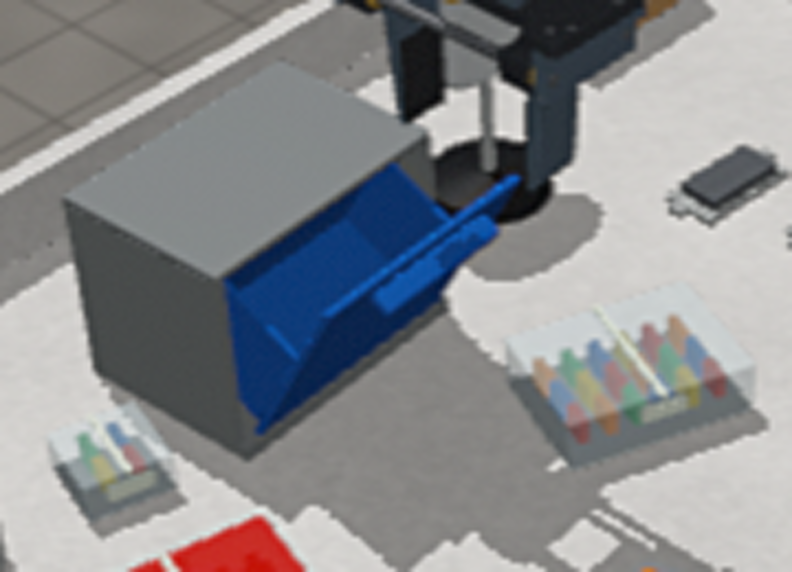

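```bash
cat > h.py <<'E'
import numpy as np, cv2
from scipy.optimize import least_squares
from workcell import vision
def proj(m,P):
    P=np.atleast_2d(P).astype(float); E=m["extrinsics"]; c=P@E[:3,:3].T+E[:3,3]
    f=240/np.tan(np.radians(m["fov_y"]/2))
    return np.c_[m["cx"]+f*c[:,0]/-c[:,2], m["cy"]-f*c[:,1]/-c[:,2]]
def ray(m,uv,z):
    E=m["extrinsics"];R=E[:3,:3];f=240/np.tan(np.radians(m["fov_y"]/2))
    d=R.T@np.array([(uv[0]-m["cx"])/f,-(uv[1]-m["cy"])/f,-1]); o=-R.T@E[:3,3]
    return o+d*(z-o[2])/d[2]
def T(p,L):
    x,y,a=p[:3];a=np.radians(a);L=np.atleast_2d(L).astype(float)
    return np.c_[x+np.cos(a)*L[:,0]-np.sin(a)*L[:,1], y+np.sin(a)*L[:,0]+np.cos(a)*L[:,1], L[:,2]+(p[3] if len(p)>3 else 0)]
def fit(obs,p0):
    # obs: list of (cam model, local pts, uv)
    f=lambda p: np.concatenate([(proj(m,T(p,L))-uv).ravel() for m,L,uv in obs])
    s=least_squares(f,p0,loss="soft_l1",f_scale=2); return s.x,f(s.x).reshape(-1,2)
SC=lambda s,ox,oy,a: np.array(a,float)/s+[ox,oy]
E
python3 - <<'E'
from h import *
s=vision.camera_model("scene"); d=vision.camera_model("side")
U=lambda sx,sy,z:[sx*70,sy*95,z]
uo=[(s,[U(-1,-1,141),U(1,-1,141),U(1,1,141),U(-1,-1,0),U(1,-1,0)],SC(3.3,260,170,[(365,300),(545,268),(472,65),(347,396),(527,372)])),
(d,[U(-1,1,141),U(1,1,141),U(1,-1,141),U(-1,-1,141),U(-1,1,0),U(1,1,0)],SC(4.4,190,165,[(218,278),(66,200),(278,62),(428,130),(248,458),(98,372)]))]
p,r=fit(uo,[750,0,0,0.]); print(p); print(r.round(1).tolist())
p3,r=fit(uo,[750,0,0]); print(p3)
for uv in [(120,330),(237,350),(203,505),(85,490)]: print(ray(s,SC(3.3,260,170,uv),40).round())
for uv in [(507,340),(692,284),(757,360),(575,438)]: print(ray(d,SC(4.4,190,165,uv),40).round())
for uv in [(575,467),(750,410)]: print(ray(d,SC(4.4,190,165,uv),0).round())
E
```

```text
[739.60641841  34.86092571   2.90255925  -0.81696832]
[[-1.9, 1.1], [1.7, -0.0], [1.0, -1.1], [0.3, 1.4], [-0.5, -1.5], [1.4, 1.1], [-1.3, -1.2], [-0.1, -0.9], [2.6, 0.8], [-0.2, 0.9], [-1.5, -0.1]]
[739.30336864  34.83428516   2.91511142]
[510.   2.  40.]
[595. -29.  40.]
[ 549. -152.   40.]
[ 467. -126.   40.]
[589. -30.  40.]
[ 538. -148.   40.]
[ 459. -116.   40.]
[497.  11.  40.]
[509.  -2.   0.]
[ 461. -113.    0.]
```

Run:
```python
from h import *
s=vision.camera_model("scene"); d=vision.camera_model("side")
F=lambda sx,sy,z:[sx*47.5,sy*65,z]
fo=[(s,[F(-1,1,40),F(1,1,40),F(1,-1,40),F(-1,-1,40),F(1,-1,0)],SC(3.3,260,170,[(120,330),(237,350),(203,500),(85,487),(198,524)])),
(d,[F(1,1,40),F(1,-1,40),F(-1,-1,40),F(-1,1,40),F(-1,1,0),F(-1,-1,0)],SC(4.4,190,165,[(507,340),(692,284),(757,360),(575,438),(575,467),(750,410)]))]
p,r=fit(fo,[527,-73,-20.]); print(p); print(r.round(1).tolist())
p,r=fit(fo,[527,-73,-20.,0]); print(p)
# bin tilt from lip ends
u=[739.5,34.8,2.9]
def lip(th,y,): return T(u,[[-70-18*np.cos(th)-144*np.sin(th),y,12+144*np.cos(th)-18*np.sin(th)]])
for th in (.4,.5,.6): print(th,lip(th,0),[( (proj(s,lip(th,y))-[260,170])*3.3).round().tolist() for y in(50,-50)],[((proj(d,lip(th,y))-[190,165])*4.4).round().tolist() for y in (50,-50)])
print({k:ray(s,uv,z).round() for k,uv,z in [("mirfoot",(404,327),5),("mirtop",(412,280),203),("orange",(223,247),30),("plug",(268,382),28),("padA",(325,393),10),("padB",(361,378),10),("spray",(358,170),60)]})
```

```text
[526.8614467  -73.48388047 -20.55168519]
[[-2.2, -0.4], [-0.2, -0.0], [-0.3, 1.3], [-3.7, -1.9], [1.3, 1.3], [-1.3, -0.7], [-2.4, -2.0], [0.3, -0.3], [-0.7, -2.8], [-0.5, 1.8], [1.3, -0.6]]
[527.39898961 -73.40533731 -20.35958664  -2.52913013]
0.4 [[597.02735135  27.58264697 137.62325297]] [[[214.0, 159.0]], [[243.0, 271.0]]] [[[370.0, 296.0]], [[482.0, 214.0]]]
0.5 [[584.86452307  26.96650467 129.74222922]] [[[198.0, 168.0]], [[226.0, 280.0]]] [[[386.0, 315.0]], [[498.0, 232.0]]]
0.6 [[573.54824021  26.39324651 120.68476403]] [[[183.0, 178.0]], [[211.0, 290.0]]] [[[402.0, 335.0]], [[513.0, 251.0]]]
{'mirfoot': array([ 746., -177.,    5.]), 'mirtop': array([ 746., -160.,  203.]), 'orange': array([334., 107.,  30.]), 'plug': array([ 408., -271.,   28.]), 'padA': array([ 532., -310.,   10.]), 'padB': array([ 619., -289.,   10.]), 'spray': array([719., 277.,  60.])}
```

```bash
python3 -m handwheel '[[0,[-2.5,0,1.5],0],[0,[-5,0,3],0],[0,[-5,3,3],0],[0,[-5,6,3],0],[0,[-5,9,3],0],[0,[-5,9.4,3],0],[0,[-5,9.4,3],0],[0,[-5,9.4,3],0]]' 20
```

```text
time_s: 0.95
ee_pos: [525.7, 30.0, 120.7]
ee_rot: [-90.0, -0.1, -0.0]
force: [0.6, -0.5, 0.6]
gripper_width: 30.5
```

```bash
python3 -m handwheel '[[0,[0.5,0,0],0],[0,[1,0,0],0],[0,[1.5,0,0],0],[0,[2,0,0],0],[0,[2.5,0,0],0],[0,[3,0,0],0],[0,[3,0,0],0]]'
python3 -m handwheel '[[0,[1,0,0],0],[0,[2,-0.3,0],0],[0,[3,-0.6,0],0],[0,[4,-0.9,0],0],[0,[5,-1.2,0],0],[0,[5.6,-1.4,0],0],[0,[6.2,-1.6,0],0],[0,[6.2,-1.6,0],0]]'
python3 - <<'E'
from workcell import vision
import cv2
im=vision.grab_frame("side")[150:310,170:370]; cv2.imwrite("pics/side1.png",cv2.resize(im[:,:,::-1],None,fx=4,fy=3.7,interpolation=cv2.INTER_CUBIC))
E
```

```text
time_s: 1.65
ee_pos: [556.4, 30.0, 120.7]
ee_rot: [-90.0, -0.1, -0.0]
force: [-0.3, 0.3, 0.1]
gripper_width: 0.5
time_s: 2.45
ee_pos: [619.8, 30.0, 136.8]
ee_rot: [-90.0, -0.2, -0.0]
force: [-0.1, 0.6, 0.1]
gripper_width: 0.3
```

View pics/side1.png

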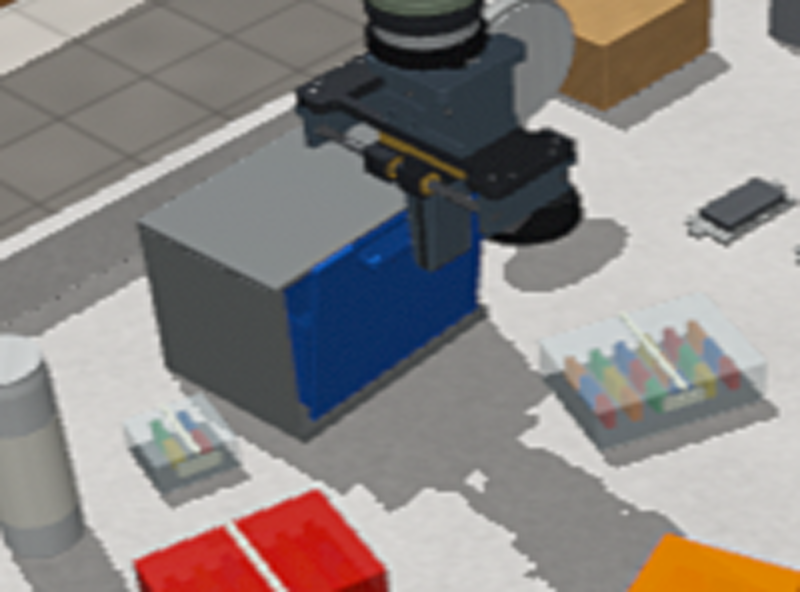

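The picture shows the bin nearly shut: the blue front's top corner is at crop (320,265), and the finger is against the lip. I'll keep pushing gently.

```bash
python3 -m handwheel '[[0,[0.5,0,0],0],[0,[1,0,0],0],[0,[1.4,0,0],0],[0,[1.6,0,0],0],[0,[1.6,0,0],0]]'
```

```text
time_s: 3.0
ee_pos: [636.0, 29.7, 136.7]
ee_rot: [-90.0, -0.2, -0.0]
force: [-0.7, 0.2, 0.0]
gripper_width: 0.5
```

```bash
python3 -m handwheel '[[0,[0.2,0,0],0],[0,[0.4,0,0],0],[0,[0.4,0,0],0]]';python3 -m handwheel '[[0,[0.2,0,0],0],[0,[0.4,0,0],0],[0,[0.4,0,0],0]]'
```

```text
time_s: 3.3
ee_pos: [639.7, 29.7, 136.6]
ee_rot: [-90.0, -0.2, -0.0]
force: [-3.0, 0.7, 1.3]
gripper_width: 0.3
time_s: 3.6
ee_pos: [639.8, 29.8, 136.7]
ee_rot: [-90.0, 0.3, 0.0]
force: [-12.0, 0.4, 7.6]
gripper_width: 0.6
```

```bash
python3 -m handwheel '[[0,[0.1,0,0],0],[0,[0.1,0,0],0],[0,[0.1,0,0],0]]'; python3 -m handwheel '[[0,[-3,0,0],0],[0,[-7,0,0],0],[0,[-12,-2,0],0],[0,[-16,-5,0],0],[0,[-18,-8,0],0],[0,[-18,-8,0],0]]'
python3 - <<'E'
from workcell import vision
import cv2
for n in ("scene","side","wrist"):
    im=vision.grab_frame(n); cv2.imwrite(f"pics/{n}2.png",im[:,:,::-1])
a=cv2.imread("pics/scene2.png")[170:350,260:440]; cv2.imwrite("pics/scene2c.png",cv2.resize(a,None,fx=3.3,fy=3.3,interpolation=cv2.INTER_CUBIC))
a=cv2.imread("pics/side2.png")[165:295,190:370]; cv2.imwrite("pics/side2c.png",cv2.resize(a,None,fx=4.4,fy=4.4,interpolation=cv2.INTER_CUBIC))
E
```

```text
time_s: 3.9
ee_pos: [639.6, 29.7, 136.7]
ee_rot: [-90.0, 0.5, 0.0]
force: [-6.5, -0.2, 3.7]
gripper_width: 0.3
time_s: 4.5
ee_pos: [461.1, 29.8, 222.8]
ee_rot: [-90.0, -0.1, 0.0]
force: [1.5, 0.4, 0.3]
gripper_width: 0.6
```

View pics/scene2c.png

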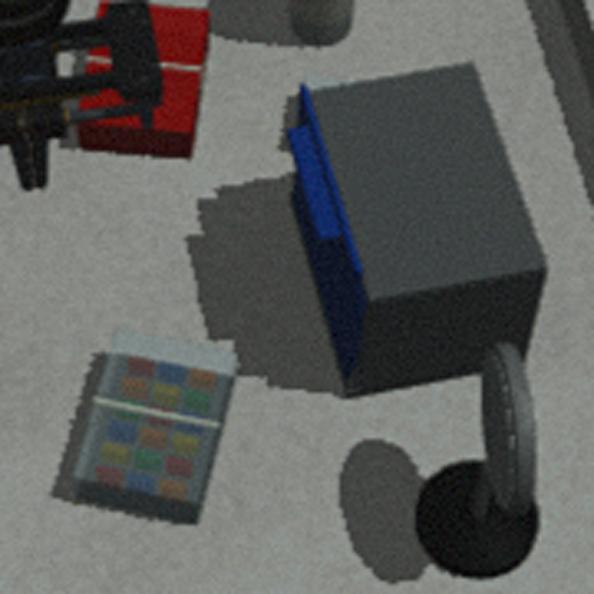

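View pics/side2c.png

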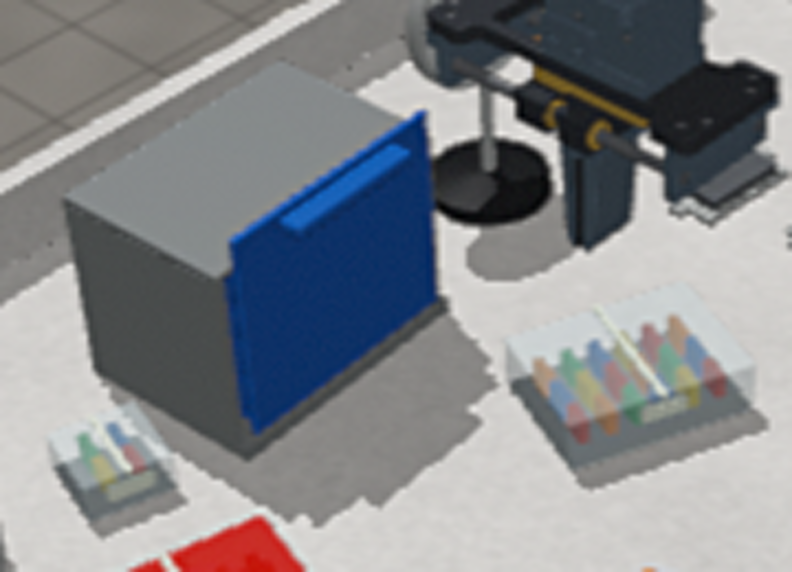

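View pics/wrist2.png

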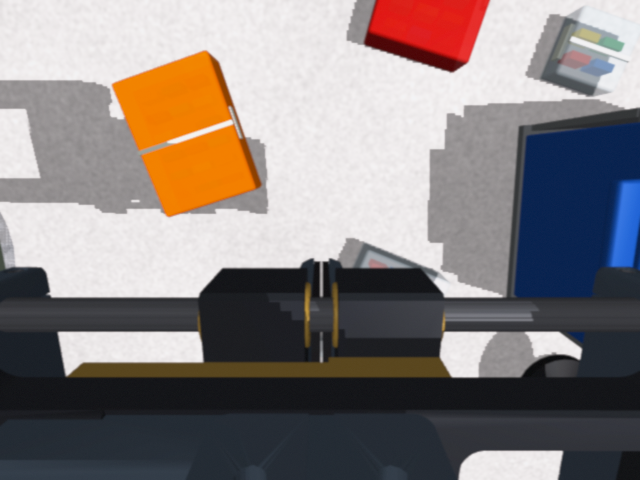

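The bin is shut: in the side crop the blue front is flush at (235,240)-(425,115), and the plinth shows below it. The fuse box has not moved. I'll move above the start of the push with the jaws turned to the box's yaw, then measure with the wrist camera.

```bash
python3 -m handwheel '[[5,[0.7,0,-4],5],[5,[1.4,0,-8],10],[5,[2.1,0,-12],15],[5,[2.8,0,-16],20],[5,[3.2,0,-19.5],20.5],[5,[3.2,0,-19.5],20.5],[5,[3.2,0,-19.5],20.5]]'
python3 - <<'E'
from workcell import vision
import cv2,pickle
m=vision.camera_model("wrist")
im=vision.grab_frame("wrist"); cv2.imwrite("pics/wrist3.png",im[:,:,::-1]);pickle.dump(m,open("w3.pkl","wb"))
E
```

```text
time_s: 5.35
ee_pos: [493.6, -165.9, 216.2]
ee_rot: [-90.1, 0.5, -20.6]
force: [1.2, -0.5, 0.4]
gripper_width: 49.9
```

View pics/wrist3.png

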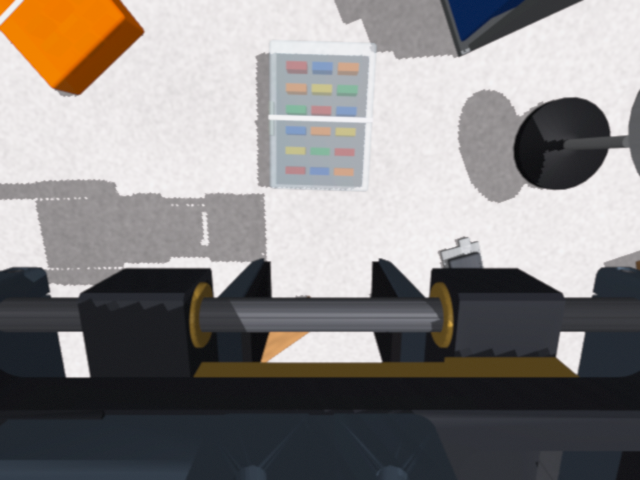

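Run:
```python
import cv2
a=cv2.imread("pics/wrist3.png")[30:205,240:400]; cv2.imwrite("pics/wrist3c.png",cv2.resize(a,None,fx=3.4,fy=3.4,interpolation=cv2.INTER_CUBIC))
```

```text
(no output)
```

View pics/wrist3c.png

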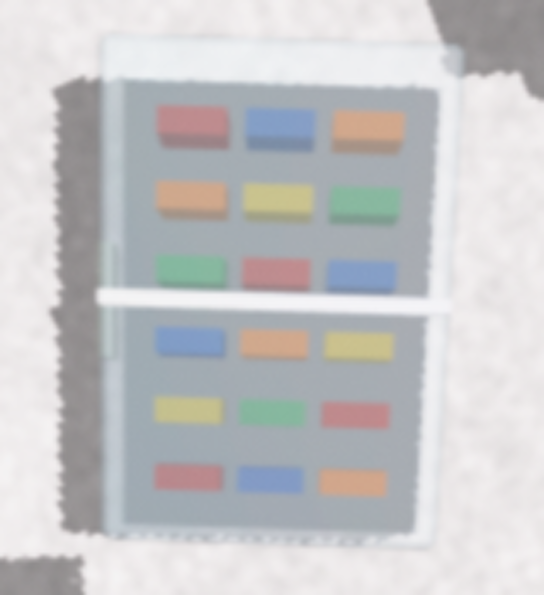

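Run:
```python
from h import *
import pickle
m=pickle.load(open("w3.pkl","rb")); print(-m["extrinsics"][:3,:3].T@m["extrinsics"][:3,3])
F=lambda sx,sy,z:[sx*47.5,sy*65,z]
o=[(m,[F(-1,1,40),F(1,1,40),F(1,-1,40),F(-1,-1,40),F(-1,1,0),F(1,1,0),F(1,-1,0),F(-1,-1,0)],SC(3.4,240,30,[(103,36),(461,46),(435,548),(107,537),(122,80),(440,88),(415,530),(125,525)]))]
p,r=fit(o,[527,-73,-20.]); print(p,r.round(1).tolist())
# unit's near front foot corner
print(ray(m,(461,56),0), T([739.5,34.8,2.9],[[-70,-95,0]]))
```

```text
[ 517.49955765 -104.81241461  387.07019949]
[526.7886294  -72.09148615 -22.01126626] [[-1.9, -1.2], [1.7, -1.3], [0.9, 1.0], [-1.8, 1.6], [-1.3, -1.1], [2.0, -1.0], [2.3, 2.8], [-1.6, 1.9]]
[676.78218374 -61.47549895   0.        ] [[674.3959743  -63.61984474   0.        ]]
```

```bash
python3 -m handwheel '[[5,[0,4,0],0],[5,[0,8,0],0],[5,[0,12,0],0],[5,[0,16,0],0],[5,[0,18.5,0],0.5],[5,[0,20.2,0],0.7],[5,[0,20.2,0],0.7],[5,[0,20.2,0],0.7]]'
cat > plan.py <<'E'
import sys,json
from h import *
from workcell import state
from scipy.spatial.transform import Rotation as Ro
def plan(c0,c1,off,n,zt):
    # box centre path -> pusher poses (off in box frame) in tool frame at present pose; arc by slerp of body twist
    s=state(); R=Ro.from_euler("xyz",s["ee_rot"],degrees=True).as_matrix(); p=s["ee_pos"]; y0=s["ee_rot"][2]
    print("now",p.round(1),s["ee_rot"].round(2))
    c0=np.array(c0,float);c1=np.array(c1,float)
    for i in range(n+1):
        c=c0+(c1-c0)*i/n; a=np.radians(c[2]); o=np.array(off,float)
        # centre along arc: heading turns linearly
        w=[c[0]+np.cos(a)*o[0]-np.sin(a)*o[1], c[1]+np.sin(a)*o[0]+np.cos(a)*o[1], zt]
        print(i,np.round(w,1),(R.T@(w-p)/10).round(2), "yaw",c[2].round(2))
E
python3 - <<'E'
from plan import *
plan([526.8,-72.5,-21.3],[550,29,0],[0,-81],16,12)
E
```

```text
time_s: 6.2
ee_pos: [492.0, -164.1, 14.7]
ee_rot: [-90.1, 0.5, -21.1]
force: [0.9, 0.3, 0.8]
gripper_width: 50.0
now [ 492.  -164.1   14.7] [-90.14   0.5  -21.12]
0 [ 497.4 -148.    12. ] [-0.07  0.26  1.7 ] yaw -21.3
1 [ 500.6 -142.3   12. ] [0.02 0.26 2.35] yaw -19.97
2 [ 503.8 -136.6   12. ] [0.11 0.26 3.  ] yaw -18.64
3 [ 507.1 -130.8   12. ] [0.21 0.26 3.65] yaw -17.31
4 [ 510.3 -125.    12. ] [0.3  0.25 4.31] yaw -15.98
5 [ 513.6 -119.2   12. ] [0.4  0.25 4.98] yaw -14.64
6 [ 516.8 -113.3   12. ] [0.49 0.25 5.64] yaw -13.31
7 [ 520.1 -107.3   12. ] [0.58 0.25 6.32] yaw -11.98
8 [ 523.4 -101.4   12. ] [0.68 0.24 6.99] yaw -10.65
9 [526.7 -95.3  12. ] [0.77 0.24 7.67] yaw -9.32
10 [530.  -89.3  12. ] [0.86 0.24 8.36] yaw -7.99
11 [533.4 -83.2  12. ] [0.95 0.24 9.05] yaw -6.66
12 [536.7 -77.   12. ] [1.04 0.23 9.74] yaw -5.32
13 [540.  -70.8  12. ] [ 1.12  0.23 10.44] yaw -3.99
14 [543.3 -64.6  12. ] [ 1.21  0.23 11.14] yaw -2.66
15 [546.7 -58.3  12. ] [ 1.29  0.23 11.84] yaw -1.33
16 [550. -52.  12.] [ 1.38  0.22 12.55] yaw 0.0
```

```bash
python3 -m handwheel '[[5,[0,0,0.5],0],[5,[0,0.1,1],0],[5,[0,0.1,1.4],0],[5,[0,0.1,1.7],0],[5,[0,0.2,2.35],-1.2],[5,[0.1,0.2,3],-2.5],[5,[0.2,0.2,3.65],-3.8],[5,[0.3,0.2,4.3],-5.1],[5,[0.4,0.2,5],-6.5],[5,[0.4,0.2,5],-6.5]]'
python3 - <<'E'
from workcell import vision
import cv2,pickle
m=vision.camera_model("wrist")
im=vision.grab_frame("wrist"); cv2.imwrite("pics/wrist4.png",im[:,:,::-1]);pickle.dump(m,open("w4.pkl","wb"))
E
```

```text
time_s: 7.2
ee_pos: [514.1, -117.8, 12.3]
ee_rot: [-90.0, 0.5, -14.5]
force: [-0.2, 0.0, -0.0]
gripper_width: 50.0
```

View pics/wrist4.png

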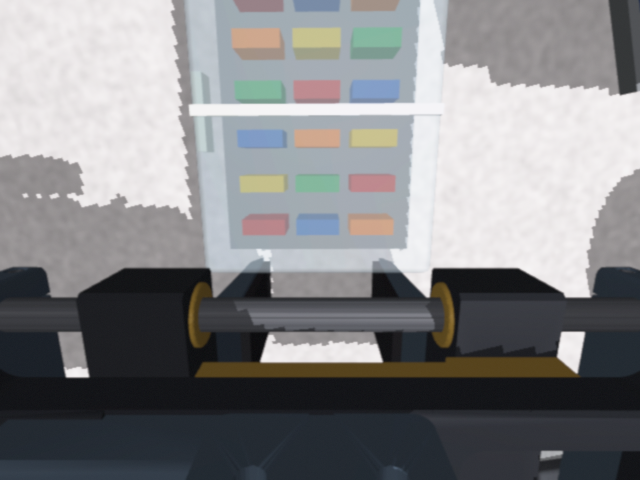

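The box is square to the fingers and centred between them (near edge level at row 270), and it turns with the pusher. I'll continue the arc.

Run:
```python
from plan import *
plan([534.3,-39.0,-14.5],[550,29,0],[0,-81],11,12.3)
```

```text
now [ 513.7 -118.1   12.3] [-90.05   0.55 -14.57]
0 [ 514.  -117.4   12.3] [ 0.02 -0.    0.07] yaw -14.5
1 [ 517.3 -111.7   12.3] [ 0.18 -0.01  0.71] yaw -13.18
2 [ 520.5 -105.9   12.3] [ 0.35 -0.01  1.35] yaw -11.86
3 [ 523.8 -100.1   12.3] [ 0.52 -0.01  1.99] yaw -10.55
4 [527.  -94.2  12.3] [ 0.69 -0.01  2.64] yaw -9.23
5 [530.3 -88.3  12.3] [ 0.86 -0.02  3.3 ] yaw -7.91
6 [533.6 -82.4  12.3] [ 1.03 -0.02  3.95] yaw -6.59
7 [536.8 -76.4  12.3] [ 1.19 -0.02  4.62] yaw -5.27
8 [540.1 -70.4  12.3] [ 1.36 -0.02  5.28] yaw -3.95
9 [543.4 -64.3  12.3] [ 1.52 -0.02  5.95] yaw -2.64
10 [546.7 -58.2  12.3] [ 1.69 -0.03  6.63] yaw -1.32
11 [550.  -52.   12.3] [ 1.85 -0.03  7.31] yaw 0.0
```

```bash
python3 -m handwheel '[[5,[0.2,0,0.7],-1.3],[5,[0.35,0,1.35],-2.6],[5,[0.5,0,2],-4],[5,[0.7,0,2.65],-5.3],[5,[0.85,0,3.3],-6.6],[5,[1.05,0,4],-8],[5,[1.2,0,4.6],-9.3],[5,[1.35,0,5.3],-10.6],[5,[1.5,0,6],-12],[5,[1.7,0,6.6],-13.2]]'
python3 -m handwheel '[[5,[0.3,0,0.7],-1.3],[5,[0.3,0,0.7],-1.3]]'
python3 -m handwheel '[[5,[0,0,-1],0],[5,[0,0,-3],0],[5,[0,0,-6],0],[5,[0,-4,-9],0],[5,[0,-8,-10],0],[5,[0,-12,-10],0],[5,[0,-16,-10],0],[5,[0,-20,-10],0],[5,[0,-20,-10],0]]'
python3 - <<'E'
from workcell import vision
import cv2,pickle
m=vision.camera_model("wrist")
im=vision.grab_frame("wrist"); cv2.imwrite("pics/wrist5.png",im[:,:,::-1]);pickle.dump(m,open("w5.pkl","wb"))
E
```

```text
time_s: 8.25
ee_pos: [546.9, -57.9, 12.1]
ee_rot: [-89.9, 0.6, -1.2]
force: [-0.3, -1.9, 1.2]
gripper_width: 49.8
time_s: 8.45
ee_pos: [550.7, -49.8, 12.0]
ee_rot: [-89.9, 0.5, 0.1]
force: [0.3, 0.1, 0.7]
gripper_width: 49.8
time_s: 9.35
ee_pos: [555.6, -151.9, 218.1]
ee_rot: [-90.1, -0.2, 0.1]
force: [-0.2, 0.2, 0.6]
gripper_width: 49.7
```

View pics/wrist5.png

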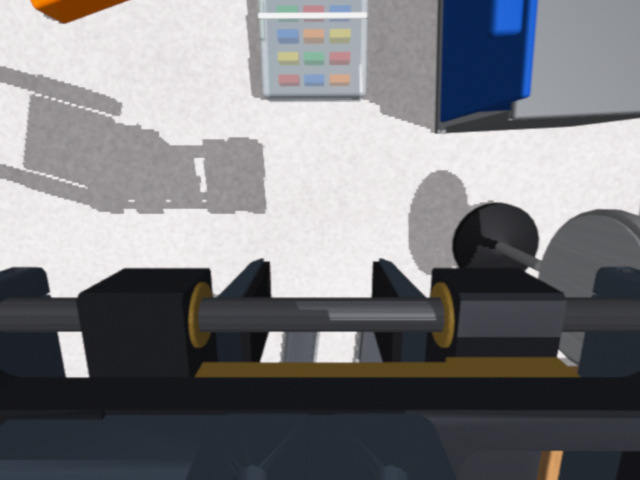

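```bash
python3 -m handwheel '[[9,[-1,0,2],8.5],[9,[-2,0,4],17],[9,[-3,0,6],25.5],[9,[-4,0,8],34],[9,[-5,0,10],42.5],[9,[-6,0,12],51],[9,[-7,0,14],59.5],[9,[-8,0,16],68],[9,[-9,0,17],76],[9,[-10.5,0,18.2],84]]'
python3 -m handwheel '[[9,[0,0,0],3],[9,[0,0,0],3],[9,[0,0,0],3]]'
python3 - <<'E'
from workcell import vision,state
import cv2,pickle
print(state()["ee_pos"],state()["ee_rot"],state()["qpos"])
m=vision.camera_model("wrist")
im=vision.grab_frame("wrist"); cv2.imwrite("pics/wrist6.png",im[:,:,::-1]);pickle.dump(m,open("w6.pkl","wb"))
E
```

```text
time_s: 10.4
ee_pos: [447.6, 30.7, 213.5]
ee_rot: [-90.3, 0.0, -84.2]
force: [-0.5, 0.5, -0.3]
gripper_width: 90.2
time_s: 10.7
ee_pos: [447.2, 30.4, 212.5]
ee_rot: [-90.4, 0.0, -87.2]
force: [-0.2, -0.3, 0.1]
gripper_width: 89.9
[447.17852101  30.38684884 212.49615284] [-9.04401355e+01  3.30782757e-02 -8.71958182e+01] [2.39475090e+00 7.12002103e+00 1.04851466e+02 3.21766829e-02
 6.84688766e+01 8.95785180e+01]
```

View pics/wrist6.png

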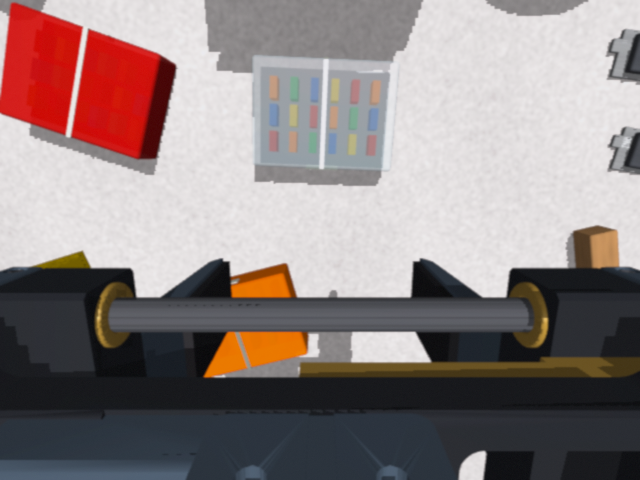

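Run:
```python
import cv2
a=cv2.imread("pics/wrist6.png")[40:190,240:410]; cv2.imwrite("pics/wrist6c.png",cv2.resize(a,None,fx=4,fy=4,interpolation=cv2.INTER_CUBIC))
```

```text
(no output)
```

View pics/wrist6c.png

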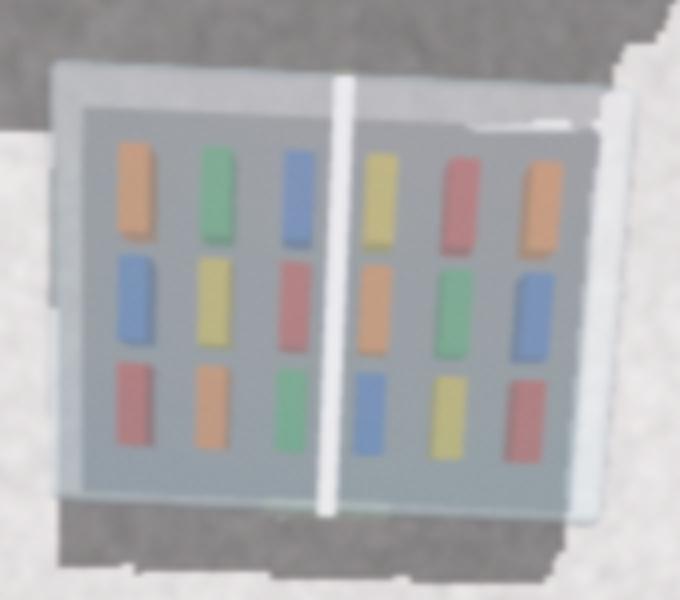

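Run:
```python
from h import *
import pickle
m=pickle.load(open("w6.pkl","rb"))
F=lambda sx,sy,z:[sx*47.5,sy*65,z]
o=[(m,[F(1,1,40),F(1,-1,40),F(-1,-1,40),F(-1,1,40),F(1,1,0),F(1,-1,0)],SC(4,240,40,[(52,62),(632,90),(598,524),(58,497),(82,107),(600,130)]))]
p,r=fit(o,[550,29,0.]); print(p,r.round(1).tolist())
print(ray(m,(290,265),40),ray(m,(308,350),0),ray(m,(232,280),40))
m5=pickle.load(open("w5.pkl","rb"))
print("unit corner",ray(m5,(437,132),0),T([739.5,34.8,2.9],[[-70,-95,0]]))
```

```text
[5.47891435e+02 3.31348836e+01 4.16739786e-01] [[-1.7, -0.6], [2.6, -0.7], [1.4, 1.7], [-2.7, 2.5], [-1.5, -0.7], [1.8, -0.4]]
[406.06039951  59.46696369  40.        ] [289.82660945  38.21936905   0.        ] [387.43278851 117.26669661  40.        ]
unit corner [675.99203998 -60.15456961   0.        ] [[674.3959743  -63.61984474   0.        ]]
```

```bash
python3 -m handwheel '[[9,[0,4,0],0],[9,[-0.1,8,0],0],[9,[-0.1,12,0],0],[9,[-0.1,16,0],0],[9,[-0.1,19,0],0],[9,[-0.1,20,0.5],0],[9,[-0.1,20,1],0],[9,[-0.1,20,1],0]]'
python3 -m handwheel '[[9,[0,0,0.6],0],[9,[0,0,1.2],0],[9,[0,0,1.8],0],[9,[0,0,2.4],0],[9,[0,0,3],0],[9,[0,0,3.6],0],[9,[0,0,4.2],0],[9,[0,0,4.8],0],[9,[0,0,5.4],0],[9,[0,0,6],0]]'
python3 - <<'E'
from workcell import vision
import cv2,pickle
m=vision.camera_model("wrist")
im=vision.grab_frame("wrist"); cv2.imwrite("pics/wrist7.png",im[:,:,::-1]);pickle.dump(m,open("w7.pkl","wb"))
a=vision.grab_frame("side")[150:310,190:390]; cv2.imwrite("pics/side7.png",cv2.resize(a[:,:,::-1],None,fx=3.7,fy=3.7,interpolation=cv2.INTER_CUBIC))
E
```

```text
time_s: 11.55
ee_pos: [458.5, 31.8, 13.7]
ee_rot: [-90.2, 0.0, -87.2]
force: [0.7, 0.4, 0.2]
gripper_width: 89.7
time_s: 12.55
ee_pos: [518.9, 34.8, 13.4]
ee_rot: [-90.2, 0.0, -87.2]
force: [-1.4, 0.7, 1.5]
gripper_width: 90.2
```

View pics/wrist7.png

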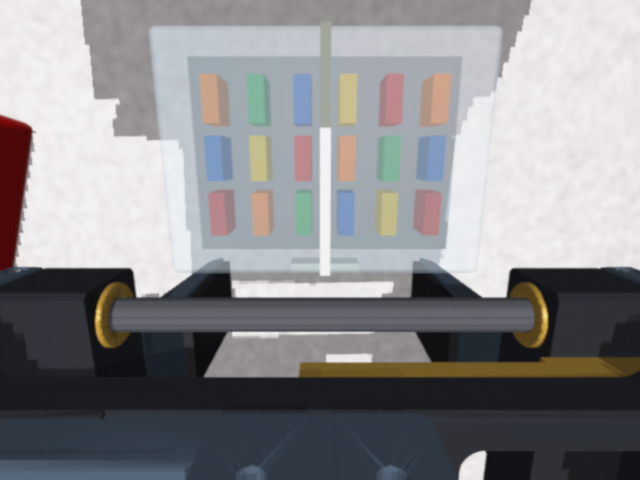

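View pics/side7.png

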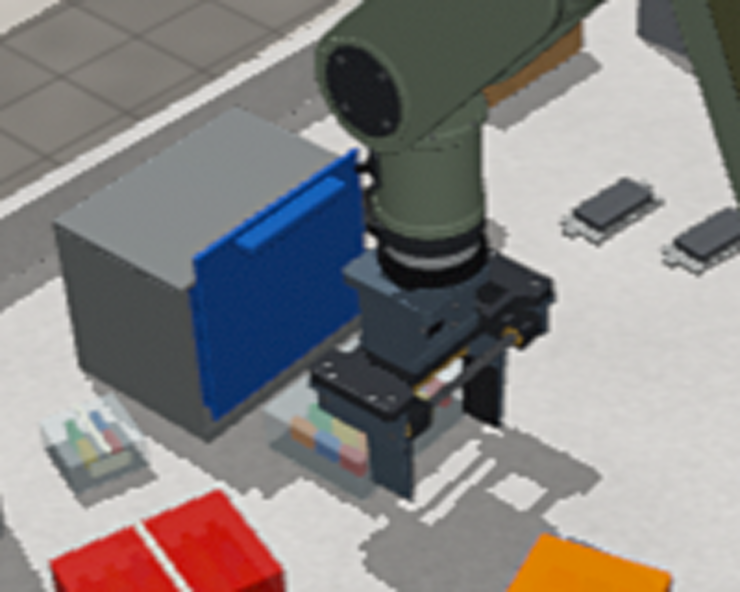

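The box is square on the fingers (near edge level at row 271), with about 40 mm still to go. I'll add a small drift towards -y for centring.

```bash
python3 -m handwheel '[[9,[0.1,0,0.5],0],[9,[0.2,0,1],0],[9,[0.3,0,1.5],0],[9,[0.4,0,2],0],[9,[0.5,0,2.5],0],[9,[0.6,0,2.9],0],[9,[0.7,0,3.3],0],[9,[0.7,0,3.5],0],[9,[0.7,0,3.6],0]]'
python3 -m handwheel '[[9,[0,0,0.2],0],[9,[0,0,0.4],0],[9,[0,0,0.4],0]]'
```

```text
time_s: 13.55
ee_pos: [556.2, 29.4, 13.5]
ee_rot: [-90.1, 0.0, -87.2]
force: [-3.5, -1.4, 1.7]
gripper_width: 90.2
time_s: 13.85
ee_pos: [556.1, 29.3, 13.2]
ee_rot: [-90.6, 0.0, -87.2]
force: [-9.4, -0.8, 6.6]
gripper_width: 89.9
```

```bash
python3 -m handwheel '[[9,[0,0,0.2],0],[9,[0,0,0.3],0],[9,[0,0,0.3],0],[9,[0,0,0.3],0]]'
python3 -m handwheel '[[9,[0,0,-0.5],0],[9,[0,0,-2],0],[9,[0,0,-5],0],[9,[0,-4,-8],0],[9,[0,-8,-9],0],[9,[0,-12,-9],0],[9,[0,-16,-9],0],[9,[0,-20,-9],0],[9,[0,-20,-9],0]]'
python3 - <<'E'
from workcell import vision
import cv2,pickle
m=vision.camera_model("wrist")
im=vision.grab_frame("wrist"); cv2.imwrite("pics/wrist8.png",im[:,:,::-1]);pickle.dump(m,open("w8.pkl","wb"))
a=vision.grab_frame("side")[160:290,190:350]; cv2.imwrite("pics/side8.png",cv2.resize(a[:,:,::-1],None,fx=4.5,fy=4.5,interpolation=cv2.INTER_CUBIC))
a=vision.grab_frame("scene"); cv2.imwrite("pics/scene8.png",a[:,:,::-1])
a=a[170:350,260:440];cv2.imwrite("pics/scene8c.png",cv2.resize(a[:,:,::-1],None,fx=3.3,fy=3.3,interpolation=cv2.INTER_CUBIC))
E
```

```text
time_s: 14.25
ee_pos: [556.0, 29.3, 13.1]
ee_rot: [-91.0, 0.0, -87.2]
force: [-8.8, -1.2, 6.2]
gripper_width: 89.8
time_s: 15.15
ee_pos: [473.9, 25.2, 220.6]
ee_rot: [-90.1, -0.0, -87.2]
force: [1.7, 0.4, -0.7]
gripper_width: 90.2
```

View pics/wrist8.png

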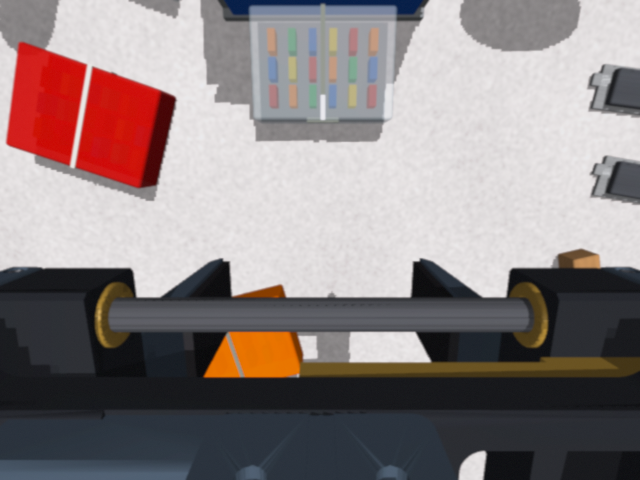

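View pics/side8.png

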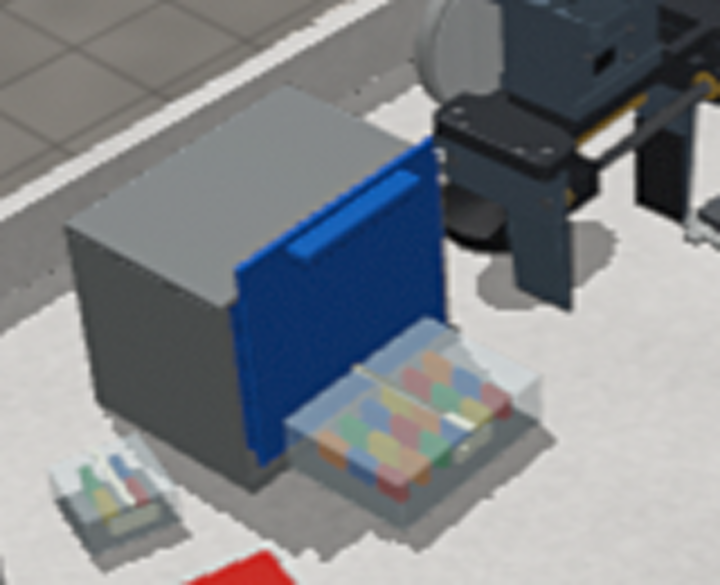

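View pics/scene8c.png

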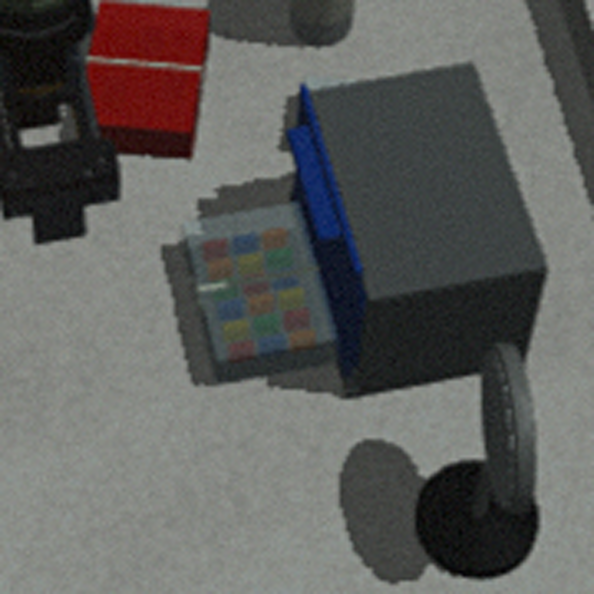

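The box looks flush against the bin front (side crop edge (290,420)-(430,320)). I'll take one close overhead view to check the gap and the centring.

```bash
python3 -m handwheel '[[9,[0,-2,2],0],[9,[0,-4,4],0],[9,[0,-5,6],0],[9,[0,-5,9],0],[9,[0,-5,9],0],[9,[0,-5,9],0]]'
python3 - <<'E'
from workcell import vision
import cv2,pickle
m=vision.camera_model("wrist")
im=vision.grab_frame("wrist"); cv2.imwrite("pics/wrist9.png",im[:,:,::-1]);pickle.dump(m,open("w9.pkl","wb"))
cv2.imwrite("pics/wrist9c.png",cv2.resize(im[20:240,190:450,::-1],None,fx=2.7,fy=2.7,interpolation=cv2.INTER_CUBIC))
E
```

```text
time_s: 15.9
ee_pos: [559.5, 29.5, 260.3]
ee_rot: [-91.2, 0.0, -87.2]
force: [-0.7, 0.4, 0.3]
gripper_width: 89.9
```

View pics/wrist9c.png

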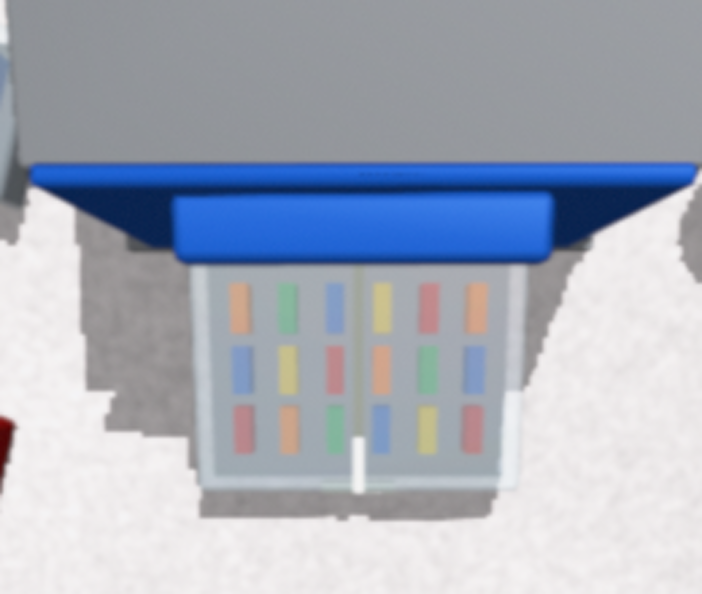

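Run:
```python
from h import *
import pickle
m=pickle.load(open("w9.pkl","rb")); C=lambda u,v:np.array([u,v])/2.7+[190,20]
a=ray(m,C(202,489),40);b=ray(m,C(518,488),40);print("box near edge",a,b,(a+b)/2,np.linalg.norm(a-b))
for z in (0,10):
  a=ray(m,C(127,249),z);b=ray(m,C(592,247),z);print("plinth",z,a,b,(a+b)/2,np.linalg.norm(a-b))
s=vision.camera_model("scene"); d=vision.camera_model("side")
F=lambda sx,sy,z:[sx*47.5,sy*65,z]
print("side: fusebox far-left bottom predicted if flush", (proj(d,T([739.5,34.8,2.9],[[-117.5-47.5,65,0],[-165,-65,40],[-165,65,40]]))-[190,160])*4.5)
```

```text
box near edge [571.41482638  91.28658824  40.        ] [578.14835627 -35.48363876  40.        ] [574.78159132  27.90147474  40.        ] 126.94893019552156
plinth 0 [664.41704673 129.52506866   0.        ] [674.87825523 -64.01088342   0.        ] [669.64765098  32.75709262   0.        ] 193.81847597632515
plinth 10 [663.56111048 127.28500239  10.        ] [673.77898783 -61.74923994  10.        ] [668.67004916  32.76788122  10.        ] 189.31019463193425
side: fusebox far-left bottom predicted if flush [[403.810369   534.21165371]
 [542.11942973 370.87740708]
 [399.88457828 484.08631679]]
```

```bash
python3 -c "
from workcell import job; print(job.job_done())"
```

```text
the job is handed in; nothing more can be done
None
```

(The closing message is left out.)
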